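# Crank the weight slide to the rider mark

## Task

On the screw gauge on the desk, turn the handwheel by its upright crank knob until the nickel slide's pointer stands opposite the pointer of the little brass rider on the scale, then let go. Move the slide only with the handwheel, not by touching it, and leave the rider where it has been set.

Things in the scene. Friction and masses are not known exactly. Their poses are not given: they have to be found in the camera images.
- gauge: Screw gauge, fixed: dark wooden bed 130 x 385 mm, 22 mm thick, handwheel at one end, steel rods and brass screw along it, pale scale (lines every 10 mm) on its +x edge. Origin on the desk below the handwheel's upright axis; z up; +y along the bed, from handwheel to far end (bed x -45 to 85, y -70 to 315 mm). The smaller crank on a plain wooden block elsewhere is no part of it.
- crank_axis (a point): Centre of the gauge's brass spoked handwheel, on its upright axis, 74 mm above the desk. Rim 112 mm across, top 80 mm above the desk, hub 81 mm. Clockwise seen from above moves the slide away from the handwheel (+y), 80 mm per turn, in proportion; its stop lies at least 50 mm of slide travel past the rider. Needs about 5 N at the crank knob and stays where left.
- crank_knob (a point): Middle of the grip of the upright dark wooden crank knob on the handwheel's rim: 20 mm diameter, 46 mm tall, 84 to 130 mm above the desk; this point is 110 mm above the desk and 50 mm from the handwheel's axis, and goes round with the wheel in a level circle. The knob spins freely on its pin, so it can be held from above and led round without turning the gripper.
- carriage: The slide: nickel stepped block 70 (x) by 40 mm (y), top 63 mm above the desk, on the gauge's rods, with a thin dark pointer over the scale on its +x side. Axes parallel to the gauge's; origin at desk level under the block's middle, level with its pointer in y. It starts 30 to 95 mm nearer the handwheel than the rider, so must move in +y.
- rider: The mark: brass block 22 (x) by 16 mm (y), top 52 mm above the desk, thin dark pointer towards the slide, clamped at the scale's outer (+x) edge. Axes parallel to the gauge's; origin at desk level on the line of the screw (78 mm in -x from the brass block), level with its pointer in y. The slide is set when slide and rider have the same y along the gauge.

How it is judged:
By the outcome, as a careful person would: the job done as asked, in the order asked, and still so for the second after the job is handed in, with the robot touching nothing.
It also fails if it takes over 48 s, if anything falls off the work surface, if the arm or the gripper's body presses on something with over 40 N, if the wrist force passes 120 N, or if a joint passes its speed limit or range.

## Robot

A 6-joint arm with a two-finger parallel gripper is mounted at the origin on the work surface. World frame = base frame: x ahead of the robot, y to its left, z up, the work surface at z = 0. Lengths are in m, angles in degrees, forces in N, time in s.
With the tool pointing down it reaches from about 0.4 to 0.825 m from the base axis. Payload 7 kg.
Tool frame: the origin (TCP) lies on the centre line of the jaws, within the pads' length; the fingertips stand r.tip_reach ahead of it and the grasp point (between the pads) is the TCP (r.tip_reach is the distance from the TCP to the fingertips, in m); z points along the fingers, y is the line along which they close (so a half turn about z gives the same grasp; the last joint's range is limited). The gripper opens to 88 mm and grips with 3 to 60 N. Pads are 19 mm wide; open, the fingers measure 130 mm over their backs; the gripper's body (78 mm by 193 mm) begins 47 mm behind the grasp point.
Start: joints at [91.794, 20.546, 0.682, 0, -70.136, -16.507], TCP at [0.171, 0.653, 0.246] pointing down, gripper open.
Joint ranges: [-176.03, 176.03], [-82.01, 121.73], [-58.28, 71.71], [-173.87, 95.51], [-174.79, -0.11], [-173.66, 173.66]. Speed limits (degrees/s): [136.94, 136.94, 172.46, 180, 180, 180].

## Interface

Orientations are given as [roll, pitch, yaw] about the fixed x, y, z axes, in that order (R = Rz(yaw) Ry(pitch) Rx(roll)).
In Python, from plant import sensors, cams, r gives the robot as it stands.
- The arm moves only by the tool drive_tool, never from a script. Its argument "rows" is a list of rows, each an object of numbers: "fingers": the gripper's target within -1 to 1 (fully open at 1, half-way at 0, shut at -1); "x", "y", "z": the shift along the tool's x, y, z in m; "spin": the turn about the tool's z in rad. A call has 1 to 10 rows; each row is the pose to reach, as a shift and turn from the pose commanded when the call began, along the tool's axes at that moment; what a row does not reach only later rows make up. A row lasts 1/8 s, in which the tool goes at most 62.5 mm and 10.7 degrees, less where a joint would pass 70% of its speed; a pose out of reach is approached as far as the arm can. A call with a gripper value outside its range is refused whole. The fingers move at their own pace and stop on an object; "newtons" is the grip in N (left out, the last holds). Time passes only in rows, so rows that repeat a pose let the fingers close. It gives the time, the measured TCP pose, the force, the opening and the grip force at its end, in the units of the state.
- sensors.get_state(): the state, without advancing time (a new reading comes with each control period).
- cams.capture(name): name is "side" or "top"; returns a dict with "pixels" (480x640x3 uint8, red, green, blue), "intrinsics" (3x3 intrinsics, pixels), "eye" and "orientation" of the camera in the world. Camera axes: x right, y up, looking along -z (the intrinsics and any distortion apply to the point x, -y, -z); pixel columns grow to the right and rows downward; lengths in m; the calibration is good to about 2 mm. A picture is of the moment at which its call begins. There is no depth.
- r.close_job(): hands the job in; it is judged then, once.
The state is a dict: "time_s": time; "joints": joint angles; "qd": joint speeds; "joint_torque": joint torques, N m; "tcp_pos": TCP position; "eef_rot": TCP orientation; "contact_force": force on the tool from outside, world axes, zero at the start; "moment": the same for the moment, N m; "gripper_width": finger opening in m; "gripper_force": force on a finger pad.
Only numpy, scipy, OpenCV 4.12 (cv2) and the standard library are available. Lean on these libraries where they do the work, as an engineer would, in place of code of your own. Each camera call takes 0.05 s, during which the arm holds its last target. There are 200 camera calls.

## Working session

There is one attempt and no reset: what is moved stays moved. The work goes in short steps, Python scripts to look and compute and a tool call to move; the robot and the scene stay as the last step left them, time stands still between calls to the robot, and variables do not carry over. Pictures are saved under pics/ and viewed, at most 10 in all, crops included, and the job is handed in when it is done.

Besides the shell and the picture viewer there is one more tool, called after "Request:" as a command line: name --argument value ..., lists and objects as JSON in quotes. drive_tool: Moves the arm, as the interface text tells. Its arguments: {"type":"object","properties":{"rows":{"type":"array"},"newtons":{"type":"number"}},"required":["rows"]}

```bash
mkdir -p pics; cat > h.py <<'E'
import numpy as np, cv2
from plant import sensors, cams, r
def shot(n,f):
    c=cams.capture(n); cv2.imwrite(f'pics/{f}.png',c['pixels'][:,:,::-1]); np.savez(f'pics/{f}.npz',**{k:np.array(v) for k,v in c.items()}); return c
def load(f): return np.load(f'pics/{f}.npz',allow_pickle=True)
def R_(c):
    o=np.array(c['orientation'],float)
    if o.shape==(3,3): return o
    from scipy.spatial.transform import Rotation as R
    return R.from_euler('xyz',o,degrees=True).as_matrix() if o.size==3 else R.from_quat(o).as_matrix()
def ray(c,u,v):
    d=np.linalg.inv(np.array(c['intrinsics']))@[u,v,1]; return R_(c)@[d[0],-d[1],-d[2]]
def atz(c,u,v,z):
    d=ray(c,u,v); e=np.array(c['eye']); return e+d*(z-e[2])/d[2]
def proj(c,p):
    q=R_(c).T@(np.array(p)-np.array(c['eye'])); k=np.array(c['intrinsics'])@[q[0],-q[1],-q[2]]; return k[:2]/k[2]
E
python3 - <<'E'
from h import *
for n in('top','side'):
    c=shot(n,n+'0'); print({k:v for k,v in c.items() if k!='pixels'})
print(sensors.get_state(), r.tip_reach)
E
```

```text
{'intrinsics': array([[523.29461263,   0.        , 317.45899028],
       [  0.        , 523.29461263, 240.66097489],
       [  0.        ,   0.        ,   1.        ]]), 'eye': array([ 0.54885704, -0.08686935,  0.74749541]), 'orientation': array([  3.02223042,   0.93467664, -90.58453246])}
{'intrinsics': array([[490.05488021,   0.        , 319.12791011],
       [  0.        , 490.05488021, 237.92684366],
       [  0.        ,   0.        ,   1.        ]]), 'eye': array([ 0.40946566, -0.47385236,  0.56488277]), 'orientation': array([ 42.92233122,  -0.41279862, -24.53883052])}
{'time_s': 0.1, 'joints': array([ 9.17954872e+01,  2.05881776e+01,  6.39493021e-01, -1.58778257e-02,
       -7.01352673e+01, -1.65069045e+01]), 'qd': array([-0.02321849, -0.14466727,  0.12030177,  0.07702466, -0.02084168,
       -0.02340528]), 'joint_torque': array([ 1.37509596e-04, -5.84160447e+01,  2.93751454e+01,  7.01547682e+00,
        1.01305961e-02, -4.82365567e-05]), 'tcp_pos': array([0.17134702, 0.65247986, 0.24471621]), 'eef_rot': array([ 1.79915267e+02, -9.54350738e-03, -1.47168165e+01]), 'contact_force': array([0.29576321, 0.03799825, 0.63526572]), 'moment': array([-0.04233466, -0.02431595, -0.01244097]), 'gripper_force': 0.0, 'gripper_width': 0.08775577826425819} 0.019
```

View pics/top0.png

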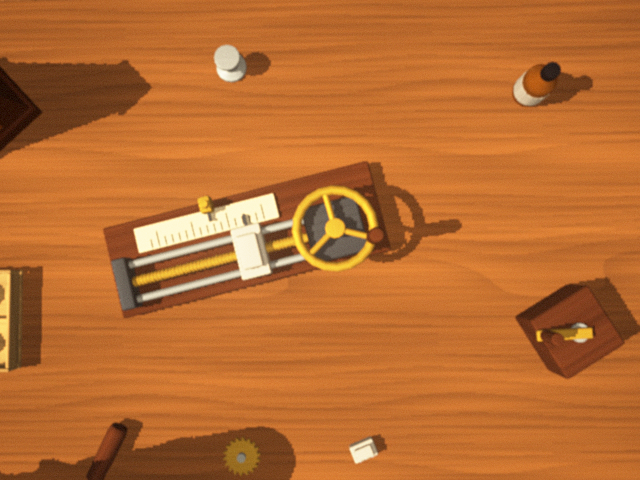

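View pics/side0.png

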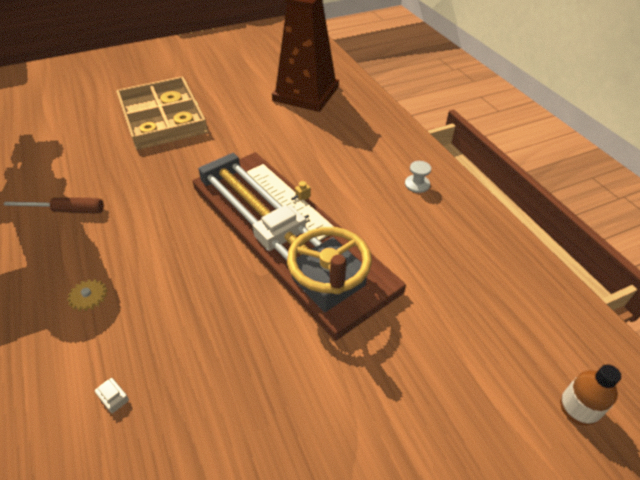

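The top picture shows the wheel hub at about (335,228), knob top at (376,235), slide at (250,250), its pointer near (246,218) and rider at (205,205). The side picture agrees, with the hub at (328,258) and the knob at (338,270). I'll enlarge the pointer area and fit the gauge pose.

```bash
cat >> h.py <<'E'
from scipy.optimize import least_squares
def loc(g,p): 
    c,s=np.cos(g[2]),np.sin(g[2]); p=np.array(p); return np.array([g[0]+c*p[0]-s*p[1],g[1]+s*p[0]+c*p[1],p[2]])
E
python3 - <<'E'
from h import *
t,s=load('top0'),load('side0')
P=[((85,315,22),(105,228)),((85,-70,22),(368,162)),((-45,315,22),(125,316)),((-45,-70,22),(390,248)),((0,0,81),(335,228))]
def res(g): return np.concatenate([proj(t,loc(g,np.array(p)/1e3))-u for p,u in P])
o=least_squares(res,[.55,-.1,.2]);g=o.x
print(g,np.degrees(g[2]),o.fun.round(1)); np.save('g.npy',g)
k=atz(t,376,235,.130); print('knob',k, np.hypot(*(k-loc(g,[0,0,0]))[:2]))
for p in [(0,0,.081),(-.045,-.07,.022),(.085,-.07,.022)]: print(proj(s,loc(g,p)))
a=t['pixels'][180:290,180:290][:,:,::-1]; b=s['pixels'][160:270,240:350][:,:,::-1]
f=lambda i:cv2.resize(i,(400,400),interpolation=cv2.INTER_CUBIC)
cv2.imwrite('pics/crop0.png',np.hstack([f(a),f(b)]))
E
```

```text
[ 0.60079886 -0.10045303  0.23669017] 13.561347606399096 [-2.8 -0.9  1.  -2.3 -2.   1.8  2.4  1.8  1.2 -0.6]
knob [ 0.58749053 -0.14629942  0.13      ] 0.047738903420072386
[330.99046894 255.30270251]
[336.99172551 334.56001139]
[409.06982894 284.88546876]
```

View pics/crop0.png

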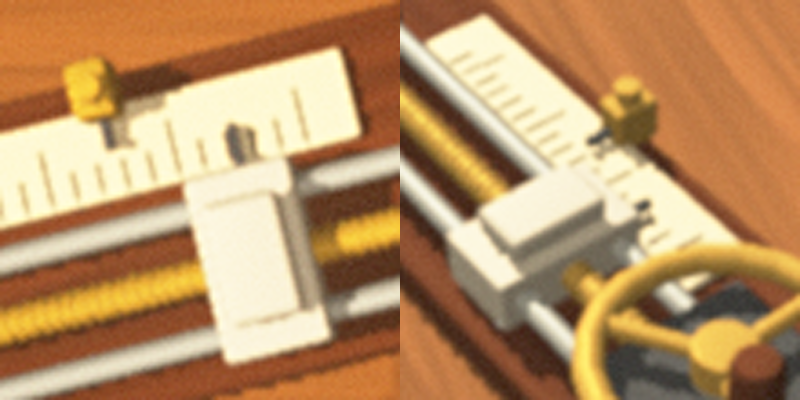

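```bash
cat >> h.py <<'E'
def rim(c,u,v,rad):
    hsv=cv2.cvtColor(np.ascontiguousarray(c['pixels']),cv2.COLOR_RGB2HSV)
    m=((hsv[...,0]>18)&(hsv[...,0]<32)&(hsv[...,1]>140)&(hsv[...,2]>110)).astype(np.uint8)
    k=np.zeros_like(m); cv2.circle(k,(u,v),rad,1,-1); m&=k
    n,l,st,_=cv2.connectedComponentsWithStats(m); i=1+st[1:,4].argmax()
    y,x=np.nonzero(l==i); h=cv2.convexHull(np.stack([x,y],1).astype(np.int32))
    return cv2.fitEllipse(h)
def tri(a,ua,b,ub):
    A=[];y=[]
    for c,u in((a,ua),(b,ub)):
        d=ray(c,*u); d/=np.linalg.norm(d); M=np.eye(3)-np.outer(d,d); A.append(M); y.append(M@c['eye'])
    x,rs,_,_=np.linalg.lstsq(np.vstack(A),np.hstack(y),rcond=None); return x,np.sqrt(rs)
E
python3 - <<'E'
from h import *
t,s=load('top0'),load('side0'); g=np.load('g.npy')
e1=rim(t,335,228,45); e2=rim(s,329,260,44); print(e1,e2)
print(atz(t,*e1[0],.076),atz(s,*e2[0],.076), tri(t,e1[0],s,e2[0]))
print('hub',atz(t,335,228,.081),atz(s,328,258,.081))
print('knob',tri(t,(376,235),s,(338,256)))
pr=tri(t,(210.2,215.8),s,(295,198.5)); ps=tri(t,(245.5,218.5),s,(306.6,217.8)); print('rider',pr,'slide',ps)
d=(pr[0]-ps[0])[:2]; print('dy',-np.sin(g[2])*d[0]+np.cos(g[2])*d[1])
a=t['pixels'][210:260,350:400][:,:,::-1]; b=s['pixels'][240:300,310:370][:,:,::-1]
f=lambda i:cv2.resize(i,(400,400),interpolation=cv2.INTER_CUBIC)
cv2.imwrite('pics/crop1.png',np.hstack([f(a),f(b)]))
E
```

```text
((334.0314025878906, 228.21017456054688), (84.42897033691406, 85.78557586669922), 71.86573028564453) ((327.546630859375, 258.8415222167969), (65.94034576416016, 85.2021484375), 97.74222564697266)
[ 0.60022333 -0.09775563  0.076     ] [ 0.59601877 -0.10028149  0.076     ] (array([ 0.59917306, -0.09728471,  0.07148343]), array([0.00211232]))
hub [ 0.60009568 -0.09891364  0.081     ] [ 0.59525994 -0.1030441   0.081     ]
knob (array([ 0.587004  , -0.14580923,  0.13410531]), array([0.00035]))
rider (array([0.62189325, 0.07302332, 0.02844594]), array([0.0017328])) slide (array([0.61886131, 0.0231463 , 0.0307787 ]), array([0.00055533]))
dy 0.04777547055078785
```

View pics/crop1.png

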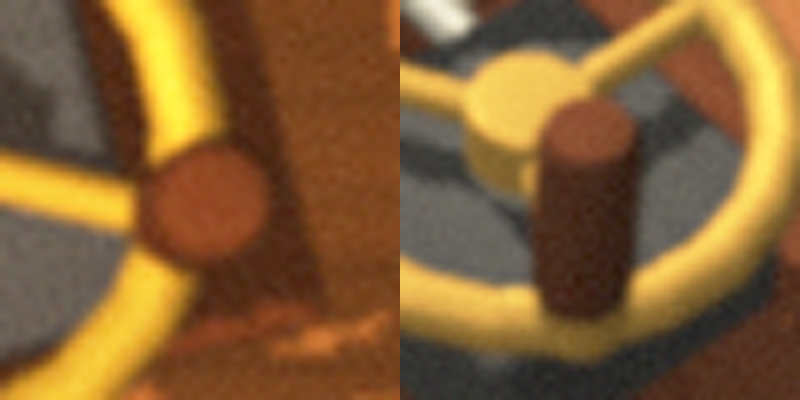

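The knob top centre is at about (375.6,235.6) in the top picture and (338.5,259.5) in the side one, so the knob is near (0.5865,-0.146). The slide has about 48 mm to go, roughly 215° clockwise. The jaw line already lies about radial, so I'll move above the knob.

Request:
drive_tool --rows '[{"fingers":1,"x":0.03,"y":0.033,"z":0.0},{"fingers":1,"x":0.07,"y":0.077,"z":0.0},{"fingers":1,"x":0.11,"y":0.121,"z":0.0},{"fingers":1,"x":0.15,"y":0.165,"z":0.0},{"fingers":1,"x":0.19,"y":0.21,"z":0.0},{"fingers":1,"x":0.23,"y":0.254,"z":0.0},{"fingers":1,"x":0.27,"y":0.298,"z":0.0},{"fingers":1,"x":0.31,"y":0.342,"z":0.0},{"fingers":1,"x":0.35,"y":0.386,"z":0.0},{"fingers":1,"x":0.38,"y":0.419,"z":0.0}]' --newtons 40

```text
invalid input
```

Request:
drive_tool --rows '[{"fingers":1.0,"x":0.03,"y":0.033,"z":0.0,"spin":0.0},{"fingers":1.0,"x":0.07,"y":0.077,"z":0.0,"spin":0.0},{"fingers":1.0,"x":0.11,"y":0.121,"z":0.0,"spin":0.0},{"fingers":1.0,"x":0.15,"y":0.165,"z":0.0,"spin":0.0},{"fingers":1.0,"x":0.19,"y":0.21,"z":0.0,"spin":0.0},{"fingers":1.0,"x":0.23,"y":0.254,"z":0.0,"spin":0.0},{"fingers":1.0,"x":0.27,"y":0.298,"z":0.0,"spin":0.0},{"fingers":1.0,"x":0.31,"y":0.342,"z":0.0,"spin":0.0},{"fingers":1.0,"x":0.35,"y":0.386,"z":0.0,"spin":0.0},{"fingers":1.0,"x":0.38,"y":0.419,"z":0.0,"spin":0.0}]' --newtons 40

```text
time_s: 1.35
tcp_pos: [0.433, 0.1489, 0.2456]
eef_rot: [-180.0, -0.0, -14.8]
contact_force: [1.0, -0.1, 0.3]
gripper_width: 0.0876
gripper_force: 0.0
```

Request:
drive_tool --rows '[{"fingers":1.0,"x":0.04,"y":0.044,"z":0.0,"spin":0.0},{"fingers":1.0,"x":0.08,"y":0.088,"z":0.0,"spin":0.0},{"fingers":1.0,"x":0.12,"y":0.132,"z":0.0,"spin":0.0},{"fingers":1.0,"x":0.16,"y":0.176,"z":0.0,"spin":0.0},{"fingers":1.0,"x":0.195,"y":0.215,"z":0.01,"spin":0.0},{"fingers":1.0,"x":0.218,"y":0.24,"z":0.03,"spin":0.0},{"fingers":1.0,"x":0.225,"y":0.248,"z":0.046,"spin":0.0},{"fingers":1.0,"x":0.225,"y":0.248,"z":0.046,"spin":0.0},{"fingers":1.0,"x":0.225,"y":0.248,"z":0.046,"spin":0.0}]'

```text
time_s: 2.48
tcp_pos: [0.5872, -0.1451, 0.2002]
eef_rot: [-180.0, -0.0, -14.7]
contact_force: [1.0, 0.5, 0.9]
gripper_width: 0.0876
gripper_force: 0.0
```

```bash
python3 - <<'E'
from h import *
t=shot('top','top1');s=shot('side','side1'); st=sensors.get_state(); print(st['tcp_pos'],st['eef_rot'],st['contact_force'])
a=t['pixels'][130:330,270:470][:,:,::-1]; b=s['pixels'][130:330,230:430][:,:,::-1]
f=lambda i:cv2.resize(i,(400,400),interpolation=cv2.INTER_CUBIC)
cv2.imwrite('pics/crop2.png',np.hstack([f(a),f(b)]))
E
```

```text
[ 0.58746274 -0.14493535  0.20078569] [-1.79971585e+02 -9.91197683e-02 -1.46317779e+01] [-0.32635979  0.48566599  0.79257868]
```

View pics/crop2.png

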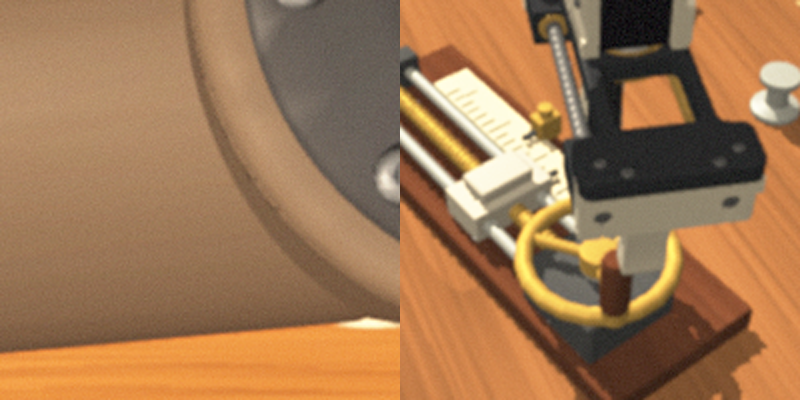

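```bash
python3 - <<'E'
from h import *
s=load('side1'); T=np.array([.5872,-.1451,.2])
q=np.radians(-14.7); y=np.array([np.sin(q),-np.cos(q),0]);x=np.array([np.cos(q),np.sin(q),0])
f=lambda p:(proj(s,p)-[230,130])*2+[400,0]
for k in(-.054,.054): print('tip y',k,f(T+k*y-[0,0,.019]),'x',f(T+k*x-[0,0,.019]))
print('tcp',f(T),'knobtop',f([.5865,-.146,.13]))
E
```

```text
tip y -0.054 [600.82021158 129.20561857] x [521.1039834  206.56746462]
tip y 0.054 [640.34127875 269.8747699 ] x [715.00679835 183.28722792]
tcp [620.59608786 169.89336115] knobtop [615.54094941 257.05891748]
```

The side crop shows the near finger at about (640,268), just above the knob top at (615,255). That agrees with the projected positions, so I'll go down and grip.

Request:
drive_tool --rows '[{"fingers":1.0,"x":0.0,"y":0.0,"z":0.025,"spin":0.0},{"fingers":1.0,"x":0.0,"y":0.0,"z":0.055,"spin":0.0},{"fingers":1.0,"x":0.0,"y":0.0,"z":0.08,"spin":0.0},{"fingers":1.0,"x":0.0,"y":0.0,"z":0.088,"spin":0.0},{"fingers":0.0,"x":0.0,"y":0.0,"z":0.088,"spin":0.0},{"fingers":-0.3,"x":0.0,"y":0.0,"z":0.088,"spin":0.0},{"fingers":-1.0,"x":0.0,"y":0.0,"z":0.088,"spin":0.0},{"fingers":-1.0,"x":0.0,"y":0.0,"z":0.088,"spin":0.0},{"fingers":-1.0,"x":0.0,"y":0.0,"z":0.088,"spin":0.0},{"fingers":-1.0,"x":0.0,"y":0.0,"z":0.088,"spin":0.0}]' --newtons 30

```text
time_s: 3.82
tcp_pos: [0.5872, -0.146, 0.1116]
eef_rot: [-180.0, -0.0, -14.7]
contact_force: [-0.1, -0.2, -0.6]
gripper_width: 0.0335
gripper_force: 0.0
```

```bash
python3 - <<'E'
from h import *
st=sensors.get_state(); print(st['time_s'],st['tcp_pos'],st['contact_force'],st['gripper_width'],st['gripper_force'])
E
```

```text
3.825 [ 0.58718637 -0.14598905  0.11159894] [-0.14939033 -0.17192467 -0.62176553] 0.033464923786678695 0.0
```

Request:
drive_tool --rows '[{"fingers":-1.0,"x":0.0,"y":0.0,"z":0.0,"spin":0.0},{"fingers":-1.0,"x":0.0,"y":0.0,"z":0.0,"spin":0.0},{"fingers":-1.0,"x":0.0,"y":0.0,"z":0.0,"spin":0.0},{"fingers":-1.0,"x":0.0,"y":0.0,"z":0.0,"spin":0.0},{"fingers":-1.0,"x":0.0,"y":0.0,"z":0.0,"spin":0.0}]'

```text
time_s: 4.45
tcp_pos: [0.5868, -0.1468, 0.1116]
eef_rot: [179.9, 0.0, -14.7]
contact_force: [0.0, -6.0, -0.1]
gripper_width: 0.0191
gripper_force: 30.0
```

```bash
cat > arc.py <<'E'
import sys,numpy as np,json
# cmd x y, centre x y, radius, th0, th1 (deg), n
cx,cy,ox,oy,R,t0,t1,n=map(float,sys.argv[1:]); q=np.radians(-14.72)
for k in range(1,int(n)+1):
    t=np.radians(t0+(t1-t0)*k/n); w=np.array([ox+R*np.cos(t)-cx,oy+R*np.sin(t)-cy])
    print(round(t*57.2958,1),'x %.4f y %.4f'%(np.cos(q)*w[0]+np.sin(q)*w[1],np.sin(q)*w[0]-np.cos(q)*w[1]))
E
python3 arc.py .5867 -.1458 .599 -.0985 .05 -104.6 -164.6 10
```

```text
-110.6 x -0.0052 y 0.0009
-116.6 x -0.0104 y 0.0001
-122.6 x -0.0155 y -0.0013
-128.6 x -0.0204 y -0.0032
-134.6 x -0.0250 y -0.0055
-140.6 x -0.0294 y -0.0084
-146.6 x -0.0335 y -0.0116
-152.6 x -0.0372 y -0.0153
-158.6 x -0.0405 y -0.0194
-164.6 x -0.0434 y -0.0238
```

Request:
drive_tool --rows '[{"fingers":-1.0,"x":-0.005,"y":0.001,"z":0.0,"spin":0.0},{"fingers":-1.0,"x":-0.0105,"y":0.0,"z":0.0,"spin":0.0},{"fingers":-1.0,"x":-0.0155,"y":-0.0015,"z":0.0,"spin":0.0},{"fingers":-1.0,"x":-0.0205,"y":-0.003,"z":0.0,"spin":0.0},{"fingers":-1.0,"x":-0.025,"y":-0.0055,"z":0.0,"spin":0.0},{"fingers":-1.0,"x":-0.0295,"y":-0.0085,"z":0.0,"spin":0.0},{"fingers":-1.0,"x":-0.0335,"y":-0.0115,"z":0.0,"spin":0.0},{"fingers":-1.0,"x":-0.037,"y":-0.0155,"z":0.0,"spin":0.0},{"fingers":-1.0,"x":-0.0405,"y":-0.0195,"z":0.0,"spin":0.0},{"fingers":-1.0,"x":-0.0435,"y":-0.024,"z":0.0,"spin":0.0}]'

```text
time_s: 5.7
tcp_pos: [0.5512, -0.1122, 0.1116]
eef_rot: [180.0, -0.0, -14.7]
contact_force: [1.1, -4.3, -1.9]
gripper_width: 0.0187
gripper_force: 30.0
```

```bash
python3 - <<'E'
from h import *
s=shot('side','side2');st=sensors.get_state(); print(st['time_s'],st['tcp_pos'],st['contact_force'],st['gripper_width'],st['gripper_force'])
c,d=load('side1')['pixels'],s['pixels']
f=lambda i:cv2.resize(i[150:270,230:350][:,:,::-1],(400,400),interpolation=cv2.INTER_CUBIC)
cv2.imwrite('pics/crop3.png',np.hstack([f(c),f(d)]))
E
```

```text
5.75 [ 0.5510499  -0.11172258  0.11159441] [ 0.92184853 -3.38495146 -0.19239694] 0.019569006680441006 29.996564886532724
```

View pics/crop3.png

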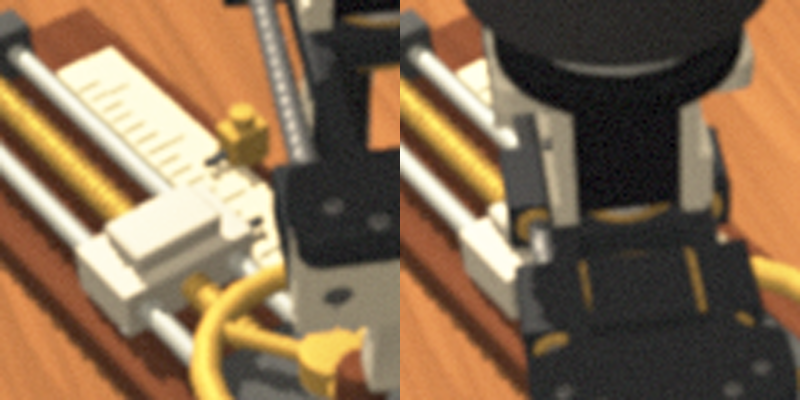

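The slide's near corner moved up the bed between the two crops, from about (80,240) to (65,230), so the wheel is turning and the forces are low. I'll continue.

```bash
python3 arc.py .5507 -.1115 .599 -.0985 .05 -164.6 -234.6 10; python3 - <<'E'
import numpy as np
t=np.radians(-234.6);print(.599+.05*np.cos(t),-.0985+.05*np.sin(t))
E
python3 arc.py .5700 -.0577 .599 -.0985 .05 -234.6 -304.6 10
```

```text
-171.6 x -0.0026 y -0.0052
-178.6 x -0.0046 y -0.0110
-185.6 x -0.0060 y -0.0169
-192.6 x -0.0066 y -0.0230
-199.6 x -0.0064 y -0.0291
-206.6 x -0.0055 y -0.0351
-213.6 x -0.0039 y -0.0410
-220.6 x -0.0016 y -0.0467
-227.6 x 0.0014 y -0.0520
-234.6 x 0.0050 y -0.0569
0.5700359413828661 -0.057743610213572286
-241.6 x 0.0042 y -0.0044
-248.6 x 0.0089 y -0.0083
-255.6 x 0.0141 y -0.0116
-262.6 x 0.0196 y -0.0142
-269.6 x 0.0254 y -0.0162
-276.6 x 0.0314 y -0.0174
-283.6 x 0.0374 y -0.0179
-290.6 x 0.0435 y -0.0176
-297.6 x 0.0496 y -0.0166
-304.6 x 0.0554 y -0.0149
```

Request:
drive_tool --rows '[{"fingers":-1.0,"x":-0.0025,"y":-0.005,"z":0.0,"spin":0.0},{"fingers":-1.0,"x":-0.0045,"y":-0.011,"z":0.0,"spin":0.0},{"fingers":-1.0,"x":-0.006,"y":-0.017,"z":0.0,"spin":0.0},{"fingers":-1.0,"x":-0.0065,"y":-0.023,"z":0.0,"spin":0.0},{"fingers":-1.0,"x":-0.0065,"y":-0.029,"z":0.0,"spin":0.0},{"fingers":-1.0,"x":-0.0055,"y":-0.035,"z":0.0,"spin":0.0},{"fingers":-1.0,"x":-0.004,"y":-0.041,"z":0.0,"spin":0.0},{"fingers":-1.0,"x":-0.0015,"y":-0.0465,"z":0.0,"spin":0.0},{"fingers":-1.0,"x":0.0015,"y":-0.052,"z":0.0,"spin":0.0},{"fingers":-1.0,"x":0.005,"y":-0.057,"z":0.0,"spin":0.0}]'

```text
time_s: 7.0
tcp_pos: [0.5694, -0.0583, 0.1115]
eef_rot: [179.9, 0.1, -14.7]
contact_force: [-3.8, -4.3, 2.6]
gripper_width: 0.0193
gripper_force: 30.0
```

Request:
drive_tool --rows '[{"fingers":-1.0,"x":0.004,"y":-0.0045,"z":0.0,"spin":0.0},{"fingers":-1.0,"x":0.009,"y":-0.0085,"z":0.0,"spin":0.0},{"fingers":-1.0,"x":0.014,"y":-0.0115,"z":0.0,"spin":0.0},{"fingers":-1.0,"x":0.0195,"y":-0.014,"z":0.0,"spin":0.0},{"fingers":-1.0,"x":0.0255,"y":-0.016,"z":0.0,"spin":0.0},{"fingers":-1.0,"x":0.0315,"y":-0.0175,"z":0.0,"spin":0.0},{"fingers":-1.0,"x":0.0375,"y":-0.018,"z":0.0,"spin":0.0},{"fingers":-1.0,"x":0.0435,"y":-0.0175,"z":0.0,"spin":0.0},{"fingers":-1.0,"x":0.0495,"y":-0.0165,"z":0.0,"spin":0.0},{"fingers":-1.0,"x":0.0555,"y":-0.015,"z":0.0,"spin":0.0}]'

```text
time_s: 8.25
tcp_pos: [0.6272, -0.057, 0.1115]
eef_rot: [-180.0, 0.1, -14.7]
contact_force: [-5.1, 2.4, 4.2]
gripper_width: 0.0189
gripper_force: 30.0
```

Request:
drive_tool --rows '[{"fingers":-1.0,"x":0.0,"y":0.0,"z":0.0,"spin":0.0},{"fingers":0.0,"x":0.0,"y":0.0,"z":0.0,"spin":0.0},{"fingers":0.3,"x":0.0,"y":0.0,"z":0.0,"spin":0.0},{"fingers":0.6,"x":0.0,"y":0.0,"z":0.0,"spin":0.0},{"fingers":1.0,"x":0.0,"y":0.0,"z":0.0,"spin":0.0},{"fingers":1.0,"x":0.0,"y":0.0,"z":-0.04,"spin":0.0},{"fingers":1.0,"x":0.0,"y":0.0,"z":-0.09,"spin":0.0},{"fingers":1.0,"x":0.0,"y":0.0,"z":-0.13,"spin":0.0},{"fingers":1.0,"x":-0.03,"y":-0.033,"z":-0.134,"spin":0.0},{"fingers":1.0,"x":-0.07,"y":-0.077,"z":-0.134,"spin":0.0}]'

```text
time_s: 9.5
tcp_pos: [0.5799, 0.0352, 0.2462]
eef_rot: [-179.9, -0.1, -14.8]
contact_force: [0.6, 1.4, -0.9]
gripper_width: 0.0877
gripper_force: 0.0
```

Request:
drive_tool --rows '[{"fingers":1.0,"x":-0.04,"y":-0.044,"z":0.0,"spin":0.0},{"fingers":1.0,"x":-0.08,"y":-0.088,"z":0.0,"spin":0.0},{"fingers":1.0,"x":-0.12,"y":-0.132,"z":0.0,"spin":0.0},{"fingers":1.0,"x":-0.16,"y":-0.176,"z":0.0,"spin":0.0},{"fingers":1.0,"x":-0.2,"y":-0.22,"z":0.0,"spin":0.0},{"fingers":1.0,"x":-0.24,"y":-0.264,"z":0.0,"spin":0.0},{"fingers":1.0,"x":-0.28,"y":-0.308,"z":0.0,"spin":0.0},{"fingers":1.0,"x":-0.32,"y":-0.352,"z":0.0,"spin":0.0},{"fingers":1.0,"x":-0.36,"y":-0.396,"z":0.0,"spin":0.0},{"fingers":1.0,"x":-0.36,"y":-0.396,"z":0.0,"spin":0.0}]'

```text
time_s: 10.75
tcp_pos: [0.3302, 0.5124, 0.2447]
eef_rot: [180.0, 0.0, -14.5]
contact_force: [1.0, -0.4, 0.0]
gripper_width: 0.0876
gripper_force: 0.0
```

```bash
python3 - <<'E'
from h import *
t=shot('top','top3');s=shot('side','side3'); st=sensors.get_state(); print(st['time_s'],st['tcp_pos'])
f=lambda i:cv2.resize(i,(400,560),interpolation=cv2.INTER_CUBIC)
a=t['pixels'][190:260,180:230]; b=s['pixels'][170:240,270:320]
cv2.imwrite('pics/crop4.png',np.hstack([f(a),f(b)])[:,:,::-1])
E
```

```text
10.85 [0.33164752 0.50963426 0.24506477]
```

View pics/crop4.png

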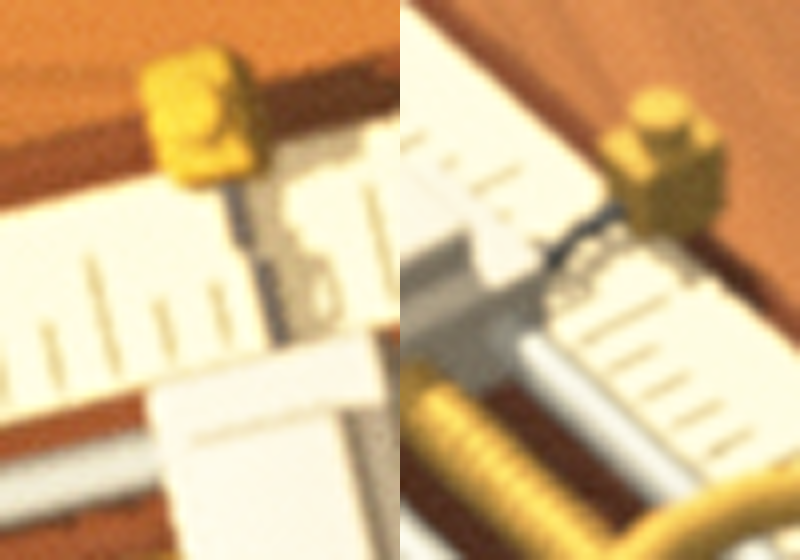

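The top crop shows the rider pointer running (225,185)→(245,250) and the slide pointer (258,258)→(283,345), at 8× scale. Extending the rider line leaves a gap of about 1.4 px, so the slide is still slightly short. I'll measure it at sub-pixel level in both cameras.

```bash
cat > meas.py <<'E'
from h import *
def blobs(c,x0,x1,y0,y1,show=True):
    im=c['pixels'][y0:y1,x0:x1].astype(float); im=cv2.resize(im,None,fx=4,fy=4,interpolation=cv2.INTER_CUBIC)
    R,G,B=im[...,0],im[...,1],im[...,2]
    m=((R<125)&(B>R*0.8)).astype(np.uint8)
    n,l,st,_=cv2.connectedComponentsWithStats(m); out=[]
    for i in range(1,n):
        if st[i,4]<60: continue
        y,x=np.nonzero(l==i); p=np.stack([x,y],1)/4-.375+[x0,y0]
        ctr=p.mean(0); d=np.linalg.svd(p-ctr,full_matrices=False)[2][0]; e=(p-ctr)@d
        out.append((ctr,d,e.min(),e.max(),st[i,4]/16)); 
        if show: print('  c',ctr.round(2),'dir',d.round(2),'ext',e.min().round(1),e.max().round(1),'area',st[i,4]/16,'slope',(d[0]/d[1]).round(3))
    return out
if __name__=='__main__':
    for f,b in(('top0',(195,262,200,232)),('top3',(195,235,200,240)),('side0',(285,318,188,230)),('side3',(280,305,185,215))):
        print(f); blobs(load(f),*b)
    g=np.load('g.npy')
    for z in(.028,.04):
        for f in('top3','side3'):
            c=load(f); p=[proj(c,loc(g,[x,.17,z])) for x in(.05,.06)]; q=proj(c,loc(g,[.05,.171,z])); d=p[1]-p[0]; print(f,z,p[0],'slope',d[0]/d[1],'px/mm',(q-p[0]))
E
python3 meas.py
```

```text
top0
top3
side0
  c [294.54 197.05] dir [-0.84  0.54] ext -2.5 2.6 area 6.25 slope -1.564
  c [299.75 226.34] dir [-0.84  0.54] ext -3.7 3.7 area 11.125 slope -1.555
side3
  c [294.51 197.09] dir [-0.85  0.53] ext -2.6 2.8 area 6.25 slope -1.612
  c [289.04 201.37] dir [-0.64  0.77] ext -1.8 1.6 area 3.9375 slope -0.829
  c [284.86 208.98] dir [0.84 0.54] ext -1.9 2.0 area 3.75 slope 1.565
top3 0.028 [207.4408888  225.58564262] slope 0.2408342087384264 px/mm [-0.70015076  0.1770144 ]
side3 0.028 [287.85556748 199.42818831] slope -1.9631087839570227 px/mm [-0.36122291 -0.33297355]
top3 0.04 [205.44616945 224.86721742] slope 0.2406357155795673 px/mm [-0.71192155  0.17999533]
side3 0.04 [287.55821657 193.87207541] slope -1.9867831049927553 px/mm [-0.36507841 -0.33293059]
```

```bash
python3 - <<'E'
from h import *
t=load('top3'); im=t['pixels'].astype(float).mean(2)
print('cols 205..219')
for v in range(211,235): print(v,im[v,205:220].astype(int))
t0=load('top0')['pixels'].astype(float).mean(2)
print('top0')
for v in range(211,228): print(v,t0[v,203:218].astype(int),t0[v,238:254].astype(int))
# yaw from scale outline
for n in('top0','top3'):
    hsv=cv2.cvtColor(load(n)['pixels'],cv2.COLOR_RGB2HSV); m=((hsv[...,1]<70)&(hsv[...,2]>180)).astype(np.uint8); m[:, :130]=0;m[:,285:]=0;m[:180]=0;m[275:]=0
    c=max(cv2.findContours(m,0,2)[0],key=cv2.contourArea); print(n,cv2.minAreaRect(c))
t=load('top0');p=atz(t,105,228,.022);q=atz(t,368,162,.022);print(np.degrees(np.arctan2(*(p-q)[:2])))
p=atz(t,125,316,.022);q=atz(t,390,248,.022);print(np.degrees(np.arctan2(*(p-q)[:2])))
E
```

```text
cols 205..219
211 [167 162 155 135 130 122 107  99 119 148 168 178 187 197 219]
212 [135 125 122 106 101 108 126 131 142 165 181 200 217 234 237]
213 [150 153 134 113 106 122 152 160 170 169 201 233 238 242 243]
214 [216 217 182 128 109 126 158 172 173 178 210 239 244 244 244]
215 [240 237 212 142 108 124 157 176 176 175 213 239 245 243 244]
216 [247 242 223 159 110 117 144 169 174 180 214 239 244 244 243]
217 [244 244 233 171 112 108 137 165 171 174 207 232 241 243 243]
218 [244 244 239 190 127 115 131 159 175 176 191 211 227 241 244]
219 [243 245 240 205 135 108 120 157 173 176 176 182 218 239 244]
220 [244 245 240 223 162 122 124 158 173 176 174 177 205 234 240]
221 [244 245 242 236 211 168 145 161 171 174 173 178 191 208 220]
222 [243 244 244 244 236 207 157 142 145 157 174 174 172 183 185]
223 [244 243 244 244 243 228 167 121 112 144 171 175 174 174 178]
224 [243 238 240 244 246 236 185 119 112 132 166 178 173 173 189]
225 [238 224 226 239 246 241 199 127 112 121 160 178 178 178 201]
226 [238 211 209 237 246 242 216 146 108 127 159 168 176 181 211]
227 [241 219 204 236 246 244 2
[... 2298 characters left out ...]
240 234 203 160 124 118 144 163 173 183 194 205 217]
225 [238 238 232 213 218 235 239 238 239 231 205 196 231 239 238] [240 238 234 236 230 215 186 156 165 181 206 214 220 225 230 231]
226 [239 237 230 201 200 229 238 238 240 236 216 199 225 237 239] [234 231 227 218 217 217 208 210 219 226 232 235 233 237 238 236]
227 [238 236 233 211 198 226 240 240 239 238 228 198 217 236 239] [216 219 219 217 221 226 233 233 234 236 236 239 238 238 237 236]
top0 ((207.82354736328125, 248.79412841796875), (75.67111206054688, 151.5847625732422), 75.96376037597656)
top3 ((206.78890991210938, 244.7568817138672), (67.19872283935547, 152.0151824951172), 75.59998321533203)
-13.45241042470567
-13.785767069984331
```

```bash
python3 - <<'E'
from h import *
for n,(u,v) in(('top0',(376,235)),('top3',(312,195))):
    t=load(n); 
    if n=='top3': u,v=map(int,proj(t,[.6272,-.057,.13])); print('pred',u,v)
    im=t['pixels'][v-22:v+22,u-22:u+22]; hsv=cv2.cvtColor(np.ascontiguousarray(im),cv2.COLOR_RGB2HSV)
    m=((hsv[...,0]<11)&(hsv[...,1]>120)&(hsv[...,2]>95)&(hsv[...,2]<175)).astype(np.uint8)
    m=cv2.morphologyEx(m,cv2.MORPH_OPEN,np.ones((5,5)))
    k,l,st,c=cv2.connectedComponentsWithStats(m); 
    for i in range(1,k): 
        x=c[i]+[u-22,v-22]; p=atz(t,*x,.130); print(n,x,st[i],p, np.degrees(np.arctan2(p[1]+.0985,p[0]-.599)),np.hypot(p[1]+.0985,p[0]-.599))
E
```

```text
pred 300 202
```

```bash
python3 - <<'E'
from h import *
t=load('top3'); 
cv2.imwrite('pics/crop5.png',cv2.resize(t['pixels'][170:230,260:340][:,:,::-1],(800,600),interpolation=cv2.INTER_CUBIC))
E
```

```text
(no output)
```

View pics/crop5.png

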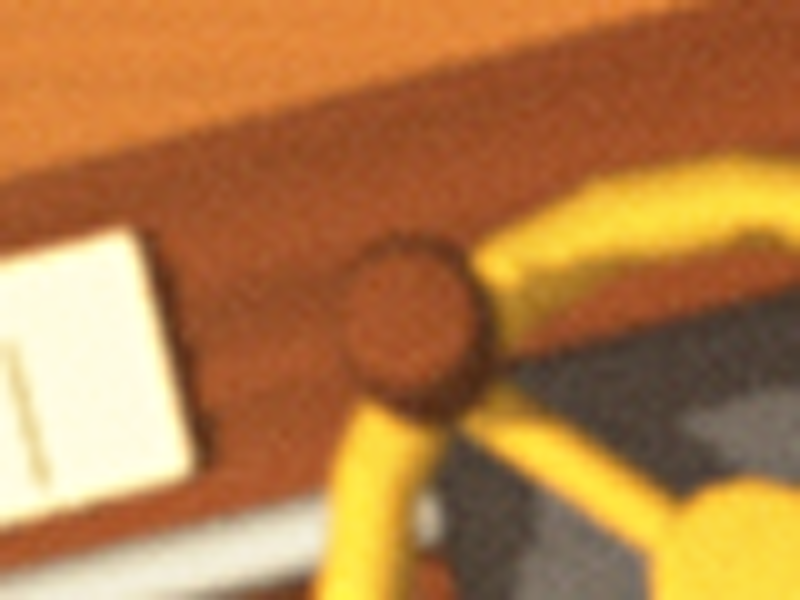

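The knob top is at about (300.7,202.2) in the full picture, where I released it. Both pointers come out at the same height, and about 1.65 mm is left, which is 7.4° of wheel. I'll go back and re-grip.

Request:
drive_tool --rows '[{"fingers":1.0,"x":0.04,"y":0.044,"z":0.0,"spin":0.0},{"fingers":1.0,"x":0.085,"y":0.0935,"z":0.0,"spin":0.0},{"fingers":1.0,"x":0.13,"y":0.143,"z":0.0,"spin":0.0},{"fingers":1.0,"x":0.175,"y":0.1925,"z":0.0,"spin":0.0},{"fingers":1.0,"x":0.22,"y":0.242,"z":0.0,"spin":0.0},{"fingers":1.0,"x":0.265,"y":0.2915,"z":0.0,"spin":0.0},{"fingers":1.0,"x":0.31,"y":0.341,"z":0.0,"spin":0.0},{"fingers":1.0,"x":0.355,"y":0.3905,"z":0.0,"spin":0.0},{"fingers":1.0,"x":0.395,"y":0.4345,"z":0.0,"spin":0.0},{"fingers":1.0,"x":0.43,"y":0.473,"z":0.0,"spin":0.0}]'

```text
time_s: 12.1
tcp_pos: [0.6202, -0.0454, 0.2462]
eef_rot: [-180.0, -0.0, -14.8]
contact_force: [1.8, 2.1, -0.3]
gripper_width: 0.0878
gripper_force: 0.0
```

Request:
drive_tool --rows '[{"fingers":1.0,"x":0.0,"y":0.0,"z":0.02,"spin":0.0},{"fingers":1.0,"x":0.0,"y":0.0,"z":0.05,"spin":0.0},{"fingers":1.0,"x":0.0,"y":0.0,"z":0.09,"spin":0.0},{"fingers":1.0,"x":0.0,"y":0.0,"z":0.12,"spin":0.0},{"fingers":0.5,"x":0.0,"y":0.0,"z":0.134,"spin":0.0},{"fingers":-0.2,"x":0.0,"y":0.0,"z":0.134,"spin":0.0},{"fingers":-0.4,"x":0.0,"y":0.0,"z":0.134,"spin":0.0},{"fingers":-1.0,"x":0.0,"y":0.0,"z":0.134,"spin":0.0},{"fingers":-1.0,"x":0.0,"y":0.0,"z":0.134,"spin":0.0},{"fingers":-1.0,"x":0.0,"y":0.0,"z":0.134,"spin":0.0}]'

```text
time_s: 13.35
tcp_pos: [0.6168, -0.045, 0.1121]
eef_rot: [179.7, 0.3, -14.7]
contact_force: [-16.0, -15.0, 14.0]
gripper_width: 0.0329
gripper_force: 10.9
```

Request:
drive_tool --rows '[{"fingers":-1.0,"x":0.0,"y":0.0,"z":0.0,"spin":0.0},{"fingers":-1.0,"x":0.0,"y":0.0,"z":0.0,"spin":0.0},{"fingers":-1.0,"x":0.0,"y":0.0,"z":0.0,"spin":0.0},{"fingers":-1.0,"x":0.0,"y":0.0,"z":0.0,"spin":0.0}]'

```text
time_s: 13.85
tcp_pos: [0.6187, -0.0421, 0.1117]
eef_rot: [180.0, 0.1, -14.7]
contact_force: [-4.8, -0.5, 2.8]
gripper_width: 0.0007
gripper_force: 2.5
```

```bash
python3 arc.py .6274 -.0573 .599 -.0985 .05 -304.6 -312.1 3; python3 -c "
from h import *
st=sensors.get_state(); print(st['time_s'],st['tcp_pos'],st['contact_force'],st['gripper_width'])"
```

```text
-307.1 x 0.0020 y 0.0008
-309.6 x 0.0040 y 0.0017
-312.1 x 0.0060 y 0.0027
13.85 [ 0.61866668 -0.04208183  0.11172253] [-4.84717232 -0.45126457  2.83348787] 0.0006525251877412732
```

The last approach row wasn't fully reached, so the jaws closed beside the knob (opening 0.7 mm) and may have nudged the wheel. I'll open, lift, retreat and look.

Request:
drive_tool --rows '[{"fingers":-0.8,"x":-0.01,"y":0.0,"z":0.0,"spin":0.0},{"fingers":-0.8,"x":-0.01,"y":0.0,"z":-0.02,"spin":0.0},{"fingers":-0.5,"x":-0.01,"y":0.0,"z":-0.06,"spin":0.0},{"fingers":1.0,"x":-0.01,"y":0.0,"z":-0.1,"spin":0.0},{"fingers":1.0,"x":-0.01,"y":0.0,"z":-0.134,"spin":0.0},{"fingers":1.0,"x":-0.04,"y":-0.033,"z":-0.134,"spin":0.0},{"fingers":1.0,"x":-0.08,"y":-0.077,"z":-0.134,"spin":0.0},{"fingers":1.0,"x":-0.12,"y":-0.121,"z":-0.134,"spin":0.0},{"fingers":1.0,"x":-0.16,"y":-0.165,"z":-0.134,"spin":0.0},{"fingers":1.0,"x":-0.2,"y":-0.21,"z":-0.134,"spin":0.0}]'

```text
time_s: 15.1
tcp_pos: [0.4786, 0.2133, 0.246]
eef_rot: [-179.9, -0.0, -14.7]
contact_force: [0.5, 0.3, -0.6]
gripper_width: 0.0827
gripper_force: 0.0
```

Request:
drive_tool --rows '[{"fingers":1.0,"x":-0.04,"y":-0.044,"z":0.0,"spin":0.0},{"fingers":1.0,"x":-0.08,"y":-0.088,"z":0.0,"spin":0.0},{"fingers":1.0,"x":-0.12,"y":-0.132,"z":0.0,"spin":0.0},{"fingers":1.0,"x":-0.16,"y":-0.176,"z":0.0,"spin":0.0},{"fingers":1.0,"x":-0.2,"y":-0.22,"z":0.0,"spin":0.0},{"fingers":1.0,"x":-0.22,"y":-0.242,"z":0.0,"spin":0.0},{"fingers":1.0,"x":-0.22,"y":-0.242,"z":0.0,"spin":0.0},{"fingers":1.0,"x":-0.22,"y":-0.242,"z":0.0,"spin":0.0}]'

```text
time_s: 16.1
tcp_pos: [0.3286, 0.5011, 0.2455]
eef_rot: [180.0, 0.0, -14.7]
contact_force: [0.6, 0.0, -0.2]
gripper_width: 0.0878
gripper_force: 0.0
```

```bash
cat > gap.py <<'E'
from h import *
import sys
def edge(im,v,u0,u1):  # leftmost crossing below 176
    r=im[v,u0:u1]
    for i in range(1,len(r)):
        if r[i]<176<=r[i-1]: return u0+i-1+(r[i-1]-176)/(r[i-1]-r[i])
    return np.nan
def gap(n,u0=203,u1=222):
    im=load(n)['pixels'].astype(float).mean(2)
    for v in range(214,234): print(v,round(edge(im,v,u0,u1),2),im[v,u0:u1].astype(int))
if __name__=='__main__':
    n=sys.argv[1]; t=shot('top','top'+n); s=shot('side','side'+n); st=sensors.get_state(); print(st['time_s'],st['tcp_pos'])
    gap('top'+n)
    f=lambda i:cv2.resize(i[:,:,::-1],(400,500),interpolation=cv2.INTER_CUBIC)
    cv2.imwrite(f'pics/c{n}.png',np.hstack([f(t['pixels'][170:290,250:346]),f(s['pixels'][170:240,270:326])]))
E
python3 gap.py 4
```

```text
16.2 [0.3291336  0.50079257 0.24578733]
214 207.13 [229 217 217 217 183 128 112 125 161 174 175 180 210 238 245 243 244 243
 243]
215 207.49 [244 241 241 237 208 142 109 120 159 177 173 176 215 238 245 244 243 244
 243]
216 207.69 [245 244 245 242 224 154 109 113 142 168 170 180 210 240 244 244 245 242
 243]
217 208.01 [244 245 244 245 234 176 118 112 139 169 172 175 207 233 240 243 244 243
 244]
218 208.28 [244 245 245 245 239 196 124 111 131 162 175 179 186 213 227 239 245 243
 242]
219 208.44 [244 244 245 244 240 207 136 109 120 160 174 174 172 183 213 238 243 243
 244]
220 208.77 [243 243 244 244 242 222 162 127 139 184 198 182 174 173 213 241 244 241
 244]
221 209.29 [242 243 243 245 244 233 189 144 167 221 227 201 172 179 214 238 238 232
 238]
222 209.43 [245 244 244 244 246 239 198 146 161 209 226 199 175 178 213 240 236 218
 224]
223 209.33 [244 244 244 245 245 242 198 130 123 154 177 170 168 176 214 238 237 211
 212]
224 209.47 [244 244 243 239 242 238 207 140 111 107 124 135 163 178 214 240 241 220
 203]
225 209.62 [244 244 238 222 226 236 217 150 106  97  99 124 160 181 217 240 244 230
 203]
226 209.84 [243 243 238 211 211 235 228 166 114 102  99 114 154 182 211 241 246 238
 207]
227 210.25 [244 245 241 217 207 234 235 190 132 107 100 109 141 173 209 236 243 236
 212]
228 210.48 [245 244 243 230 208 227 238 207 141 111  98 106 130 166 190 212 229 236
 220]
229 210.67 [245 244 245 234 205 218 236 218 155 104  93  96 123 164 176 185 215 237
 233]
230 210.87 [244 246 245 237 209 212 233 229 168 117 105  96 114 156 175 178 211 238
 239]
231 211.23 [244 243 244 240 220 211 236 236 192 122 108 102 124 150 167 173 205 231
 230]
232 211.45 [244 245 244 242 232 221 235 241 204 141 111 118 142 168 181 185 204 226
 229]
233 211.67 [245 245 245 243 239 232 238 236 208 160 150 159 188 208 217 223 230 237
 240]
```

View pics/c4.png

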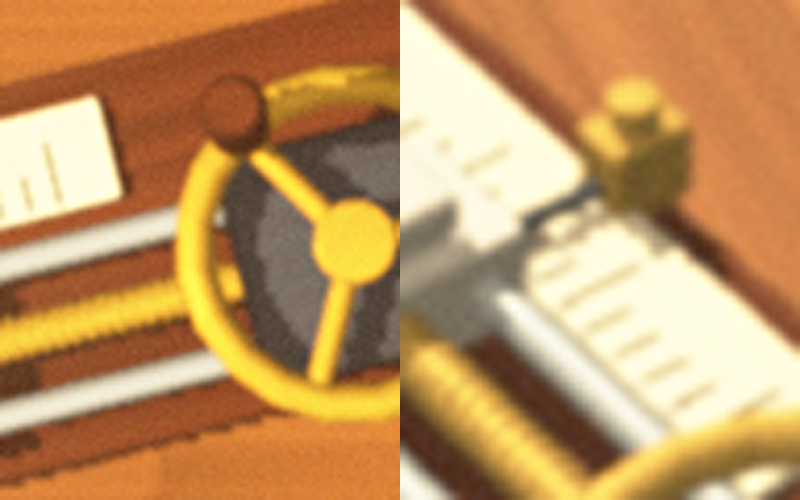

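The squeeze pushed the knob clockwise, and the pointers now look nearly in line: in the top view the rider edge extrapolates to 210.73 at row 228 and the slide edge is at 210.43. In the side crop, right half, they form one straight line from (590,190) to (525,220). I'll check the side view numerically.

```bash
python3 - <<'E'
from h import *
from meas import blobs
for n in('side0','side3','side4'):
    c=load(n); print(n); blobs(c,280,305,185,215)
    im=c['pixels'].astype(float).mean(2)
    for u in range(286,299):  # upper edge of the pointer per column
        r=im[188:212,u]; k=np.nonzero((r[1:]<165)&(r[:-1]>=165))[0]
        print(u,[round(188+i+(r[i]-165)/(r[i]-r[i+1]),2) for i in k])
g=np.load('g.npy'); g[2]+=0
for dy in(0,.0005): 
    c=load('side4'); a=[proj(c,loc(g+[0,0,.012],[x,.17,.03])) for x in(.05,.06)]; print('dv/du',(a[1]-a[0])[1]/(a[1]-a[0])[0])
E
```

```text
side0
  c [294.54 197.05] dir [-0.84  0.54] ext -2.5 2.6 area 6.25 slope -1.564
286 []
287 []
288 []
289 []
290 []
291 [np.float64(197.95)]
292 [np.float64(196.98)]
293 [np.float64(196.56)]
294 [np.float64(195.73), np.float64(201.72)]
295 [np.float64(194.18)]
296 [np.float64(199.16)]
297 [np.float64(188.89), np.float64(199.37)]
298 [np.float64(189.65)]
side3
  c [294.51 197.09] dir [-0.85  0.53] ext -2.6 2.8 area 6.25 slope -1.612
  c [289.04 201.37] dir [-0.64  0.77] ext -1.8 1.6 area 3.9375 slope -0.829
  c [284.86 208.98] dir [0.84 0.54] ext -1.9 2.0 area 3.75 slope 1.565
286 [np.float64(203.66)]
287 [np.float64(202.62)]
288 [np.float64(200.1), np.float64(207.76)]
289 [np.float64(199.74)]
290 [np.float64(198.97)]
291 [np.float64(197.91), np.float64(203.96)]
292 [np.float64(197.2)]
293 [np.float64(196.72)]
294 [np.float64(195.97)]
295 [np.float64(194.71)]
296 [np.float64(188.46)]
297 [np.float64(189.39)]
298 [np.float64(190.22)]
side4
  c [294.51 197.11] dir [-0.87  0.49] ext -2.5 2.9 area 5.875 slope -1.777
  c [283.91 208.11] dir [0.85 0.53] ext -2.1 2.1 area 3.9375 slope 1.618
286 [np.float64(202.34)]
287 [np.float64(199.58)]
288 [np.float64(199.01)]
289 [np.float64(198.55)]
290 [np.float64(198.23), np.float64(202.32)]
291 [np.float64(197.67)]
292 [np.float64(197.19)]
293 [np.float64(196.74)]
294 [np.float64(196.0)]
295 [np.float64(194.67)]
296 [np.float64(188.49)]
297 [np.float64(189.45)]
298 [np.float64(190.25)]
dv/du -0.5204298273069966
dv/du -0.5204298273069966
```

Both views agree: the slide is about 0.4 mm past the rider, which is within measuring error and less than a re-grip could reliably improve. The arm is clear, so I'm handing it in.

```bash
python3 -c "
from plant import r
print(r.close_job())"
```

```text
the job is handed in; nothing more can be done
None
```

I handed the job in with the slide's pointer about 0.4 mm past the rider's pointer in both cameras, the knob released, and no movement of the rider seen; about 2 mm of the travel came from the jaws accidentally nudging the knob when a re-grip missed, not from a held turn.

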